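# Load a coupling into the leaf drill jig and latch it

### The arm

A 7-joint arm with a two-finger parallel gripper is mounted at the origin on a cart in front of the work surface, level with it; the furniture and walls round the work are solid. World frame = base frame: x ahead of the robot, y to its left, z up, the work surface at z = 0. Lengths are in m, angles in rad, forces in N, time in s.
With the tool pointing down it reaches from about 0.4 to 0.85 m from the base axis. Payload 10.4 kg.
Tool frame: the origin (TCP) lies at the very end of the fingers, on their centre line; the grasp point (between the pads) lies 19 mm behind it; z points along the fingers, y is the line along which they close (so a half turn about z gives the same grasp; the last joint's range is limited). The gripper opens to 87 mm and grips with 3 to 60 N. Pads are 19 mm wide; open, the fingers measure 117 mm over their backs; the gripper's body (75 mm by 190 mm) begins 51 mm behind the grasp point.
Start: joints at [1.138, 0.332, -0.065, 1.46, 0.022, 1.35, -0.088], TCP at [0.249, -0.573, 0.223] pointing down, gripper open.
Joint ranges: [-2.6, 2.6], [-0.5, 2.12], [-1.47, 1.34], [0.16, 2.42], [-1.27, 4.41], [0.06, 2.06], [-2.6, 2.6]. Speed limits (rad/s): [2.22, 2.22, 2.79, 2.79, 3.14, 3.14, 3.14].

### API

Orientations are given as a unit quaternion [x, y, z, w].
In Python, from bench import read_state, cams, workorder gives the robot as it stands.
- The arm moves only by the shell command python3 -m crank 'ROWS' [FORCE]. ROWS is text: rows parted by semicolons, each of 5 numbers parted by spaces: the shift along the tool's x, y, z scaled (see below), then the turn about the tool's z scaled (see below), then the opening, from -1 (shut) to 1 (fully open). In form: dx dy dz yaw jaw; .... A call has 1 to 10 rows; each row shifts and turns the commanded pose from where the row before left it, along the tool's axes as they then stand; what a row does not reach is not made up. The controller multiplies each number of a shift by 200 mm and each number of a turn by 90 degrees. A row lasts 1/10 s, in which the tool goes at most 50 mm and 8.59 degrees, less where a joint would pass 70% of its speed; a pose out of reach is approached as far as the arm can. A call with a number of a shift or a turn outside -1 to 1 is refused whole. A call with a gripper value outside its range is refused whole. The fingers move at their own pace and stop on an object; FORCE is the grip in N (left out, the last holds). Time passes only in rows, so rows that do not move let the fingers close. It gives the time, the measured TCP pose, the force, the opening and the grip force at its end, in the units of the state.
- read_state(): the state, without advancing time (a new reading comes with each control period).
- cams.camera(name): name is "scene" or "top" or "wrist"; returns a dict with "img" (480x640x3 uint8, blue, green, red), "K" (3x3 intrinsics, pixels), "dist" ([k1, k2, p1, p2, k3] as OpenCV has them; the pictures are not rectified), "xyz" and "attitude" of the camera in the world; the wrist camera has in their place "mount" (4x4, takes a point from camera to tool coordinates, whose origin is the TCP and whose axes are the flange's). Camera axes: x right, y down, z forward; pixel columns grow to the right and rows downward; lengths in m; the calibration is good to about 2 mm. A picture is of the moment at which its call begins: read the wrist's pose just before it. There is no depth.
- workorder.close_job(): hands the job in; it is judged then, once.
The state is a dict: "time": time; "joint_positions": joint angles; "joint_vel": joint speeds; "joint_torque": joint torques, N m; "ee_pos": TCP position; "eef_rot": TCP orientation; "ft_force": force on the tool from outside, world axes, zero at the start; "torque": the same for the moment, N m; "width": finger opening in m; "grip_force": force on a finger pad.
Only numpy, scipy, OpenCV 4.12 (cv2) and the standard library are available. Lean on these libraries where they do the work, as an engineer would, in place of code of your own. Each camera call takes 0.05 s, during which the arm holds its last target. There are 200 camera calls.

### The job

Load the stepped coupling into the drill jig so its pin hole can be drilled: lay it lengthwise in the jig's V block and slide it, wide end first, fully home against the end stop under the raised leaf. Then press the sprung leaf down onto it until the catch snaps over the leaf and holds it shut by itself. Leave the tin and the small tools lying on the bench where they are.

Things in the scene. Friction and masses are not known exactly. Their poses are not given: they have to be found in the camera images.
- drill_jig: leaf drill jig screwed to the bench. Dark steel base plate, 14 mm thick, covers x -55 to +115 and y -110 to +90 mm in this frame, which lies on the bench top; x points from the open loading end (near the robot) to the end stop. A leaf crosses above the V at x +50 to +90 mm, hinged at y = +70 (lugs 99 mm high), free end and catch on the -y side
- jig_v (a point): front end of the V block, on the V's centre line (y = 0), 55 mm above the bench, at x = -15 mm of drill_jig; axes as drill_jig. The 90 degree V runs from here along +x to the stop 115 mm away; block 60 mm wide, at most 45 mm high. A 43 mm round lies in it with its axis at this height. In front, 21 mm before this point, stands a slim tail rest, 12 mm across (18 mm at its foot), 44 mm high
- jig_stop (a point): middle of the end stop's face, on the centre line of the V, 55 mm above the bench, at x = +100 mm of drill_jig; axes as drill_jig. The stop is 34 mm wide and 64 mm high. The middle of the coupling's wide end face belongs here
- leaf (a joint): hinge of the jig's leaf: 0 is shut, level and held by the catch (it can be pressed 0.02 rad beyond), 0.80 rad is raised, where its spring holds it at the start. Shutting it at the thumb rest takes about 10 N at the end, as sprung rubber feet under it meet the coupling in the last 3 mm. Let go before the catch has it, it springs up again
- leaf_rest (a point): middle of the ribbed thumb rest (34 x 34 mm) on top of the leaf, 125 mm from the hinge axis; z out of the leaf's upper face. Leaf: aluminium plate 40 mm wide, 12 mm thick, 145 mm long from the hinge, with a drill bush (24 mm across, 9 mm high) on top 70 mm from the hinge. Shut, this point is at x = +70, y = -55 mm of drill_jig, 96.5 mm above the bench
- leaf_hinge (a point): middle of the leaf's hinge axis, which lies along drill_jig's x, 88 mm above the bench
- catch (a joint): sprung hook on the -y side of the jig, 0 rad upright (as when it holds the leaf); the leaf's nose pushes it outward about 0.1 rad on the way down and it snaps back over the nose. Its top stands 111 mm above the bench, at y = -81 to -117 mm of drill_jig
- work_coupling: stepped round metal coupling, 139 mm long, 0.6 to 0.95 kg, lying on its side on the bench, slightly tip down. Origin: middle of the wide end face; z runs along the part to the narrow end. Diameter 43 mm at z 4 to 52 mm, tapering to a neck of 34 mm at z 66 to 80 mm, 30 mm at z 81 to 94 mm, then tapering to 20 mm at z 139 mm. Centre of mass at z = 54 mm
- coupling_tip (a point): middle of the coupling's narrow end face
- paste_tin: bystander: tin of assembly paste with a black lid, 70 mm across, 55 mm high; origin at the middle of its underside
- spring_2: bystander: coil spring lying down, 59 mm long, 18 mm across; origin under its middle
- hex_key_0: bystander: black hexagon key lying flat, 32 x 104 x 8 mm; origin under its middle
- plug_gauge: bystander: plug gauge (black knurled grip, bright ends) lying near the blue crates, 99 mm long, 22 mm across; origin under its middle

How it is judged:
By the outcome, as a careful person would: the job done as asked, in the order asked, and still so for the second after the job is handed in, with the robot touching nothing.
It also fails if it takes over 61 s, if anything falls off the work surface, if the arm or the gripper's body presses on something with over 40 N, if the wrist force passes 120 N, or if a joint passes its speed limit or range.

## Working session

There is one attempt and no reset: what is moved stays moved. The work goes in short steps, Python scripts to look and compute and a shell command to move; the robot and the scene stay as the last step left them, time stands still between calls to the robot, and variables do not carry over. Pictures are saved under pics/ and viewed, at most 10 in all, crops included, and the job is handed in when it is done.

```bash
mkdir -p pics; ls; cat > h.py <<'E'
import numpy as np, cv2
from scipy.spatial.transform import Rotation as R
from bench import read_state, cams, workorder
def cam(n):
    s=read_state(); c=cams.camera(n)
    if n=='wrist':
        T=np.eye(4);T[:3,:3]=R.from_quat(s['eef_rot']).as_matrix();T[:3,3]=s['ee_pos'];M=T@np.array(c['mount']);c['Rm'],c['p']=M[:3,:3],M[:3,3]
    else:
        a=np.array(c['attitude']); c['Rm']=R.from_quat(a).as_matrix() if a.size==4 else a.reshape(3,3); c['p']=np.array(c['xyz'])
    return c
def ray(c,uv):
    q=cv2.undistortPoints(np.array(uv,float).reshape(-1,1,2),np.array(c['K']),np.array(c['dist']))[:,0]
    return np.c_[q,np.ones(len(q))]@c['Rm'].T
def plane(c,uv,z):
    d=ray(c,uv); return c['p']+d*((z-c['p'][2])/d[:,2])[:,None]
def proj(c,X):
    Rv=cv2.Rodrigues(c['Rm'].T)[0]; return cv2.projectPoints(np.array(X,float).reshape(-1,1,3),Rv,-c['Rm'].T@c['p'],np.array(c['K']),np.array(c['dist']))[0][:,0]
E
python3 - <<'E'
from h import *
for n in('top','scene','wrist'):
    c=cam(n); cv2.imwrite(f'pics/{n}0.png',c['img']); print(n,c['p'],c['Rm'].round(3).tolist())
print(read_state())
E
```

```text
pics
top [ 0.41380482 -0.14811628  1.29251292] [[0.009, -0.997, 0.077], [-1.0, -0.01, -0.019], [0.02, -0.077, -0.997]]
scene [0.07742489 0.67138762 0.5518122 ] [[-0.881, -0.21, 0.424], [-0.473, 0.413, -0.778], [-0.012, -0.886, -0.463]]
wrist [ 0.31159366 -0.54641757  0.38377728] [[0.4, -0.886, -0.233], [-0.917, -0.387, -0.099], [-0.003, 0.254, -0.967]]
{'time': 0.15, 'joint_positions': array([ 1.13838558,  0.33272788, -0.06471194,  1.4607199 ,  0.02160514,
        1.34990097, -0.08851634]), 'joint_vel': array([-0.00014027, -0.00242189,  0.00060562, -0.00210099,  0.0009185 ,
        0.00089325, -0.001674  ]), 'joint_torque': array([ 1.10260466e-03, -6.23635268e+01,  2.47351936e-02, -3.90138209e+01,
       -6.13601902e-02,  3.74615612e-02, -1.54021105e-06]), 'ee_pos': array([ 0.24891523, -0.57298669,  0.22194961]), 'eef_rot': array([ 9.79078845e-01,  2.03480551e-01, -1.30175277e-04, -5.14039698e-04]), 'ft_force': array([ 0.457947  ,  0.92492498, -0.16211699]), 'torque': array([ 0.02009547, -0.01611479, -0.01923339]), 'grip_force': 0.0, 'width': 0.08719121140016352}
```

View pics/top0.png

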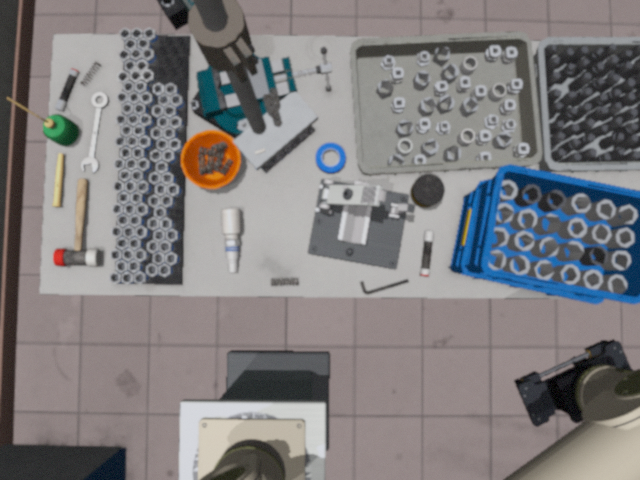

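View pics/scene0.png

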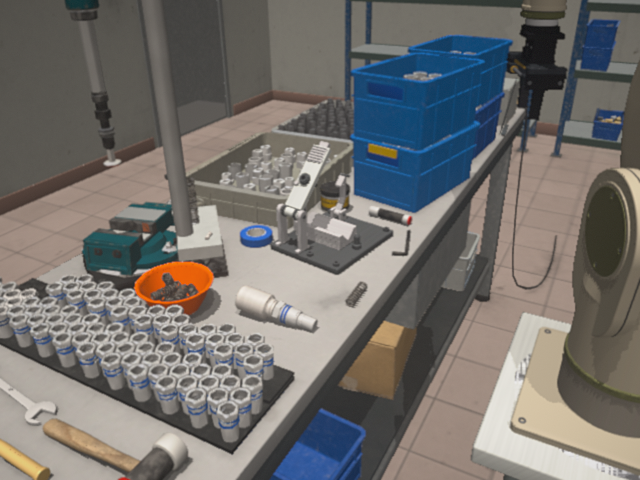

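The top view shows the coupling at about (232,240), wide end away from the robot (px row 208). The jig's base plate is around (360,222), its loading end facing the robot. The scene view confirms the raised leaf and the coupling with its tip toward the robot.

```bash
python3 - <<'E'
from h import *
c=cam('top');im=c['img']
cv2.imwrite('pics/top1.png',cv2.resize(im[165:300,205:430],None,fx=3.5,fy=3.5,interpolation=cv2.INTER_CUBIC))
g=cv2.cvtColor(im,cv2.COLOR_BGR2GRAY)
roi=np.zeros_like(g);roi[200:285,215:250]=1
m=((g>205)&(roi>0)).astype(np.uint8); print(g[240,215:255])
roi[:]=0;roi[165:285,295:420]=1
m=((g<110)&(roi>0)).astype(np.uint8);m=cv2.morphologyEx(m,cv2.MORPH_OPEN,np.ones((3,3)))
k=max(cv2.findContours(m,0,1)[0],key=cv2.contourArea); r=cv2.minAreaRect(k);print(r)
b=cv2.boxPoints(r);print(b, plane(c,b,.014))
print(plane(c,[[231,208],[234,272]],.02))
E
```

```text
[179 180 180 179 178 179 180 178 175 168 161 168 176 182 187 191 193 192
 183 167 145 131 122 116 108 111 143 166 177 182 181 181 181 183 182 182
 181 180 180 180]
((359.2279968261719, 223.9960174560547), (89.53217315673828, 74.326904296875), 10.304845809936523)
[[308.53598 252.55203]
 [321.832   179.42401]
 [409.92    195.44   ]
 [396.624   268.56802]] [[ 0.47737528 -0.12157024  0.014     ]
 [ 0.64014113 -0.14909841  0.014     ]
 [ 0.60667586 -0.34529064  0.014     ]
 [ 0.44400322 -0.31565628  0.014     ]]
[[0.57330007 0.04981371 0.02      ]
 [0.43300261 0.04017589 0.02      ]]
```

View pics/top1.png

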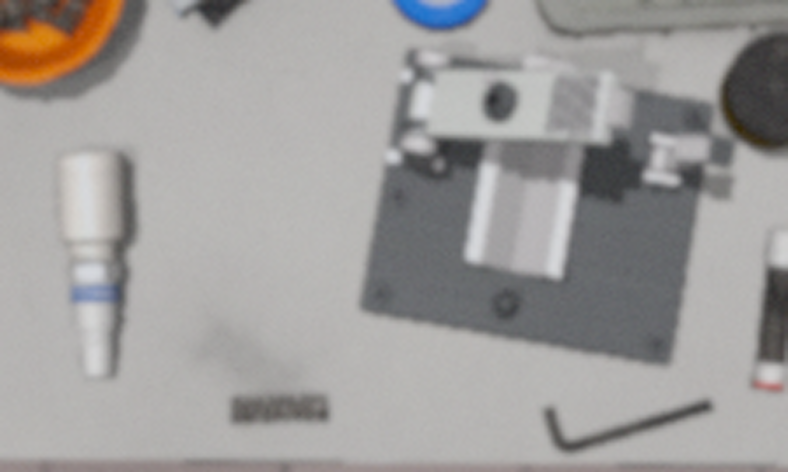

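The crop shows the plate corners at (308,253), (396,268), (408,194) and (322,179), giving a jig yaw of about -9.7° and an origin near (0.517,-0.218). The coupling lies at about +4° with its tip near (0.433,0.040). I'll move the wrist camera over the coupling.

```bash
python3 -m crank '0 0 0 .0722 1;0 0 0 .0722 1;0 0 0 .0722 1;.079 -.188 0 0 1;.079 -.188 0 0 1;.079 -.188 0 0 1;.079 -.188 0 0 1;.079 -.188 0 0 1;.079 -.188 0 0 1;.079 -.188 0 0 1' 60
python3 -m crank '.079 -.188 0 0 1;.079 -.188 0 0 1;.079 -.188 0 0 1;.079 -.188 0 0 1;.079 -.188 0 0 1;.079 -.188 0 0 1;.079 -.188 0 0 1;.079 -.188 0 0 1;0 0 0 0 1;0 0 0 0 1'
python3 - <<'E'
from h import *
c=cam('wrist'); cv2.imwrite('pics/w1.png',c['img']);s=read_state();print(s['ee_pos'],s['joint_positions'],R.from_quat(s['eef_rot']).as_matrix()[:,0]);print(c['mount'])
np.save('w1.npy',c['img'])
E
```

```text
time: 1.2
ee_pos: [0.3413, -0.3014, 0.2225]
eef_rot: [0.999, 0.035, 0.0, 0.0]
ft_force: [0.6, 0.5, 0.5]
width: 0.0869
grip_force: 0.0
time: 2.2
ee_pos: [0.4462, 0.0064, 0.2224]
eef_rot: [0.999, 0.036, -0.0, 0.0]
ft_force: [0.0, 0.3, 0.3]
width: 0.0871
grip_force: 0.0
[0.44602949 0.0053148  0.22234984] [ 0.53916303 -0.03844826 -0.62872774  1.87634612 -0.02319188  1.2969414
 -1.58430211] [ 9.97591105e-01  6.93665517e-02 -5.17692870e-04]
[[ 1.22161447e-03 -9.67238687e-01 -2.53865770e-01  6.82888197e-02]
 [ 9.99998724e-01  1.44282974e-03 -6.85196088e-04  6.81629790e-04]
 [ 1.02903325e-03 -2.53864609e-01  9.67239216e-01 -1.61956817e-01]
 [ 0.00000000e+00  0.00000000e+00  0.00000000e+00  1.00000000e+00]]
```

View pics/w1.png

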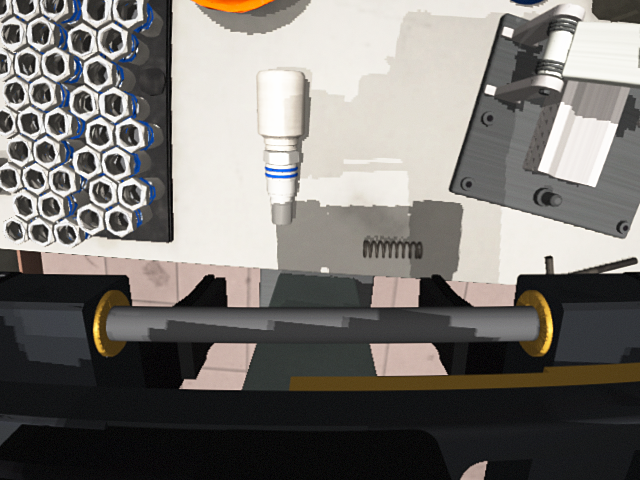

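The wrist view shows the coupling from its wide end at (283,70) to its tip at (283,222). The jig plate's near-left corner is at (451,190) and the tail rest at (548,197).

```bash
python3 - <<'E'
from h import *
c=cam('wrist');im=c['img'];g=cv2.cvtColor(im,cv2.COLOR_BGR2GRAY)
for r in (90,110,130,180,212): print(r,g[r,250:315].tolist())
print('col',g[55:85,283].tolist(),g[200:232,283].tolist())
# rough points
print(plane(c,[[282,100],[282,130]],.0215), plane(c,[[283.5,222]],.010))
P=plane(c,[[451,190],[630,237]],.014);print('plate',P,np.linalg.norm(P[1]-P[0]))
print('rest',plane(c,[[548,197]],.044)); print('Vfront corners',plane(c,[[540,170],[597,187]],.045))
E
```

```text
90 [238, 237, 238, 237, 232, 198, 220, 231, 237, 243, 246, 247, 249, 250, 251, 252, 253, 253, 253, 253, 253, 254, 254, 254, 254, 254, 254, 254, 254, 254, 252, 252, 251, 250, 249, 248, 248, 248, 246, 244, 241, 236, 232, 227, 220, 209, 201, 194, 183, 177, 153, 122, 96, 95, 107, 107, 99, 113, 213, 224, 221, 221, 222, 221, 221]
110 [239, 239, 239, 241, 234, 180, 210, 230, 237, 243, 246, 248, 250, 251, 251, 252, 253, 254, 253, 254, 254, 254, 254, 254, 254, 254, 254, 254, 254, 254, 254, 254, 249, 243, 241, 241, 239, 236, 234, 230, 226, 217, 209, 202, 196, 193, 189, 180, 171, 161, 127, 101, 88, 102, 108, 110, 106, 103, 123, 217, 225, 222, 222, 223, 222]
130 [237, 238, 237, 238, 239, 230, 205, 223, 235, 241, 245, 247, 248, 249, 251, 252, 253, 254, 254, 254, 254, 254, 254, 254, 254, 254, 254, 254, 254, 254, 254, 254, 254, 254, 246, 238, 235, 233, 232, 232, 229, 224, 216, 209, 204, 201, 195, 187, 178, 149, 115, 98, 89, 105, 111, 107, 107, 168, 223, 224, 222, 219, 219, 221, 221]
180 [239, 240, 240, 240, 240, 240, 239, 238, 240, 239, 239, 239, 240, 241, 239, 210, 219, 236, 243, 248, 249, 250, 25
[... 510 characters left out ...]
 144, 144, 146, 148, 143, 144]
col [237, 236, 236, 238, 237, 238, 236, 236, 236, 237, 238, 234, 216, 216, 212, 220, 246, 251, 251, 252, 252, 252, 253, 252, 251, 252, 252, 251, 250, 250] [250, 253, 255, 242, 162, 155, 170, 171, 164, 168, 165, 166, 166, 167, 167, 167, 167, 166, 164, 167, 165, 166, 166, 166, 153, 142, 146, 145, 148, 148, 147, 149]
[[0.54690646 0.04838719 0.0215    ]
 [0.52068106 0.04708343 0.0215    ]] [[0.43275048 0.04266205 0.01      ]]
plate [[ 0.47686332 -0.11772187  0.014     ]
 [ 0.44426984 -0.31862789  0.014     ]] 0.20353271025009653
rest [[ 0.48090883 -0.19878994  0.044     ]]
Vfront corners [[ 0.50433029 -0.1856083   0.045     ]
 [ 0.49417246 -0.24423357  0.045     ]]
```

```bash
python3 - <<'E'
from h import *
c=cam('wrist')
A=plane(c,[[277.8,90],[277.6,110],[277.3,130]],.0215);B=plane(c,[[278.8,180]],.016);C=plane(c,[[279.5,212]],.0115)
T=plane(c,[[279.8,224]],.010);W=plane(c,[[277.7,68]],.033)
print(A,B,C,T,W)
d=A[0]-C[0];d[2]=0;print(np.degrees(np.arctan2(d[1],d[0])))
# width check
p=plane(c,[[254.5,110],[300.5,110]],.0215);print('dia',np.linalg.norm(p[0]-p[1]),'len',np.linalg.norm(T-W))
g=cv2.cvtColor(c['img'],cv2.COLOR_BGR2GRAY)
m=np.zeros_like(g);m[0:250,440:640]=(g[0:250,440:640]<135)
k=max(cv2.findContours(m,0,1)[0],key=cv2.contourArea);print(cv2.approxPolyDP(k,4,True)[:,0].tolist())
E
```

```text
[[0.55533291 0.05188414 0.0215    ]
 [0.5380461  0.05124967 0.0215    ]
 [0.5204619  0.05071582 0.0215    ]] [[0.47454202 0.04790141 0.016     ]] [[0.44286705 0.04635738 0.0115    ]] [[0.43052063 0.04570161 0.01      ]] [[0.57213973 0.05148106 0.033     ]]
2.8133470408403345
dia 0.04156083466506426 len 0.14359098815962362
[[501, 13], [447, 189], [622, 236], [639, 197], [639, 83], [537, 71], [558, 72], [561, 61], [540, 57], [552, 28], [570, 33], [577, 18], [552, 13], [555, 4], [528, 19]]
```

```bash
python3 -m crank '.125 -.104 0 .013 1;.125 -.104 0 0 1;0 0 0.2 0 1;0 0 .2 0 1;0 0 .2 0 1;0 0 .2 0 1;0 0 .14 0 1;0 0 .07 0 1;0 0 .07 0 1;0 0 0 0 1' 60
python3 -m crank '0 0 0 0 1;0 0 0 0 0;0 0 0 0 -.5;0 0 0 0 -.5;0 0 0 0 -.5;0 0 0 0 -.5;0 0 0 0 -.5;0 0 0 0 -.5' 60
```

```text
time: 3.35
ee_pos: [0.4933, 0.0498, 0.0057]
eef_rot: [1.0, 0.024, -0.001, 0.0]
ft_force: [-0.3, -0.4, 0.3]
width: 0.0872
grip_force: 0.0
time: 4.15
ee_pos: [0.4937, 0.0504, 0.0065]
eef_rot: [1.0, 0.025, 0.0, 0.0]
ft_force: [-0.9, -0.3, 0.3]
width: 0.0389
grip_force: 0.0
```

```bash
python3 -m crank '0 0 0 0 -1;0 0 0 0 -1;0 0 0 0 -1;0 0 0 0 -1' 60
python3 -m crank '0 0 -.1 0 -1;0 0 -.2 0 -1;0 0 -.2 0 -1;0 0 -.2 0 -1;0 0 -.2 0 -1;0 0 0 0 -1;0 0 0 0 -1' 60
python3 - <<'E'
from h import *
c=cam('scene');cv2.imwrite('pics/s2.png',cv2.resize(c['img'][100:400,150:450],None,fx=2,fy=2))
E
```

```text
time: 4.55
ee_pos: [0.4937, 0.0502, 0.0065]
eef_rot: [1.0, 0.025, -0.0, 0.0]
ft_force: [-0.1, -1.1, 1.8]
width: 0.0321
grip_force: 60.0
time: 5.25
ee_pos: [0.4933, 0.0503, 0.1859]
eef_rot: [1.0, 0.025, -0.0, 0.0]
ft_force: [-0.3, -0.3, -7.7]
width: 0.032
grip_force: 60.0
```

View pics/s2.png

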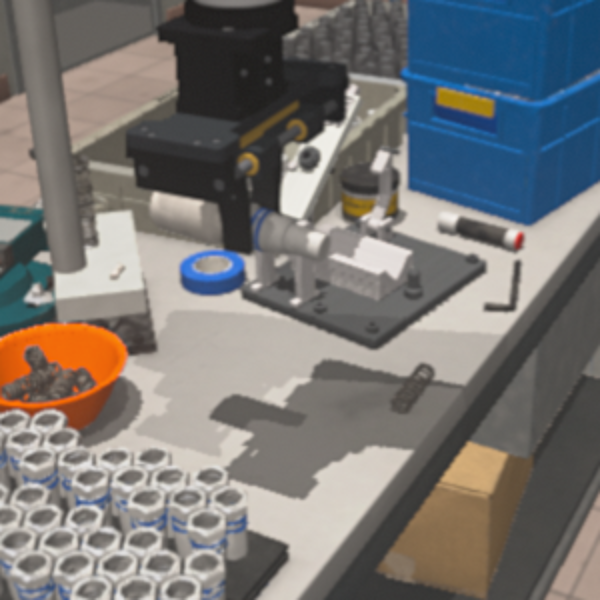

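The coupling is held by the neck and still slightly tip down, with a weight reading of 7.7 N. I'll carry it to a standoff in front of the jig.

```bash
python3 -m crank '0 0 0 .07 -1;0 0 0 .07 -1;0 .1625 0 0 -1;0 .1625 0 0 -1;0 .1625 0 0 -1;0 .1625 0 0 -1;0 .1625 0 0 -1;0 .1625 0 0 -1;0 .1625 0 0 -1;0 .1625 0 0 -1'
python3 -m crank '0 0 0 0 -1;0 0 0 0 -1'
python3 - <<'E'
from h import *
c=cam('wrist');cv2.imwrite('pics/w3.png',c['img']);s=read_state();print(s['ee_pos'],s['ft_force'],R.from_quat(s['eef_rot']).as_matrix()[:,0])
# old view
o=dict(c);Rt=None
Tx=np.array([.99759,.069367,-.0005177]);Tx/=np.linalg.norm(Tx);z=np.array([-.0005,0,-1.]);y=np.cross(z,Tx);y/=np.linalg.norm(y)
T=np.eye(4);T[:3,:3]=np.c_[Tx,y,np.cross(Tx,y)];T[:3,3]=[.44603,.005315,.22235];M=T@np.array(c['mount']);o['Rm'],o['p']=M[:3,:3],M[:3,3]
P=plane(o,[[447,189.5],[622,236.5],[501,13]],.014);print(P,np.linalg.norm(P[1]-P[0]),np.linalg.norm(P[2]-P[0]))
E
```

```text
time: 6.3
ee_pos: [0.4478, -0.2066, 0.184]
eef_rot: [0.996, -0.085, -0.002, -0.001]
ft_force: [1.1, 0.2, -6.6]
width: 0.0322
grip_force: 60.0
time: 6.5
ee_pos: [0.4482, -0.2058, 0.1842]
eef_rot: [0.996, -0.086, -0.002, -0.001]
ft_force: [0.4, 0.8, -7.4]
width: 0.0323
grip_force: 60.0
[ 0.44870665 -0.20487608  0.18466017] [ 0.02213761  0.52181177 -6.29453608] [ 0.98550372 -0.16962436 -0.00316008]
[[ 0.47714811 -0.11387042  0.014     ]
 [ 0.44422261 -0.30916427  0.014     ]
 [ 0.63958766 -0.1421765   0.014     ]] 0.1980499387394968 0.16488736153988215
```

View pics/w3.png

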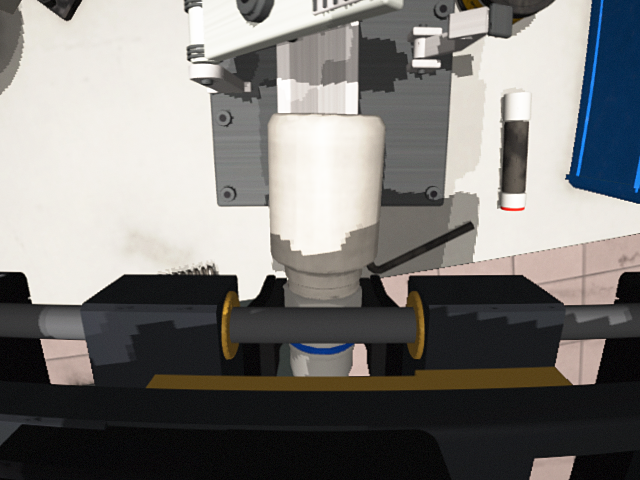

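The view shows the coupling over the jig, with the plate's left edge at u≈217, right edge at u≈450, near edge at v≈206, and the V at u≈278–358.

```bash
python3 - <<'E'
from h import *
c=cam('wrist');s=read_state();g=cv2.cvtColor(c['img'],cv2.COLOR_BGR2GRAY).astype(float)
def ed(a,o):  # strongest step
    k=np.convolve(a,[1,1,1,-1,-1,-1],'valid');i=np.argmax(abs(k));return o+i+2.5
L=[(ed(g[r,200:235],200),r) for r in (150,165,180)]
Rt=[(ed(g[r,435:475],435),r) for r in (60,80,100,180)]
N=[(u,ed(g[190:225,u],190)) for u in (235,250,260,400,420,440)]
print(L,Rt,N)
print(g[80,262:372].astype(int).tolist())
pl,pr,pn=[plane(c,x,.014) for x in(L,Rt,N)]
d=pn[-3:].mean(0)-pn[:3].mean(0);yaw=np.arctan2(d[0],-d[1]);print('yaw from near',np.degrees(-yaw))
a=-yaw;X=np.array([np.cos(a),np.sin(a)]);Y=np.array([-X[1],X[0]])
print('left y',pl[:,:2]@Y,'right y',pr[:,:2]@Y,'near x',pn[:,:2]@X)
t=s['ee_pos'][:2];print('tcp x,y',t@X,t@Y, 'toolyaw',np.degrees(np.arctan2(*R.from_quat(s['eef_rot']).as_matrix()[[1,0],0])))
for r in(80,):
  for uv,z in (([276,r],.045),([357.5,r],.045)): print(plane(c,[uv],z)[0][:2]@Y)
E
```

```text
[(np.float64(214.5), 150), (np.float64(215.5), 165), (np.float64(216.5), 180)] [(np.float64(453.5), 60), (np.float64(452.5), 80), (np.float64(451.5), 100), (np.float64(446.5), 180)] [(235, np.float64(206.5)), (250, np.float64(206.5)), (260, np.float64(206.5)), (400, np.float64(206.5)), (420, np.float64(206.5)), (440, np.float64(206.5))]
[63, 60, 53, 52, 49, 46, 46, 48, 58, 58, 61, 63, 58, 52, 47, 40, 94, 241, 255, 255, 255, 230, 207, 214, 211, 215, 234, 255, 255, 255, 241, 229, 227, 227, 225, 179, 135, 137, 144, 144, 144, 142, 141, 142, 144, 144, 140, 141, 139, 139, 139, 141, 142, 140, 145, 144, 141, 144, 155, 156, 118, 109, 111, 110, 114, 117, 114, 115, 111, 113, 117, 114, 115, 112, 113, 112, 111, 111, 114, 114, 114, 116, 112, 109, 109, 124, 140, 141, 146, 147, 147, 141, 140, 141, 142, 144, 140, 115, 68, 46, 50, 50, 48, 49, 48, 50, 50, 47, 49, 48]
yaw from near 9.646648817062903
left y [-0.21109507 -0.20699881 -0.20281546] right y [-0.42193132 -0.41686005 -0.41177066 -0.39017716] near x [0.44433548 0.43992502 0.43699802 0.39657486 0.39080047 0.38500354]
tcp x,y 0.4084842690335997 -0.2768612318349228 toolyaw -9.700968863522217
-0.2822165226896411
-0.3389209811711056
```

```bash
python3 - <<'E'
from h import *
c=cam('wrist');s=read_state()
a=np.radians(-9.65);X=np.array([np.cos(a),np.sin(a)]);Y=np.array([-X[1],X[0]])
f=lambda uv,z:(lambda p:np.c_[p@X,p@Y].round(4).tolist())(plane(c,uv,z)[:,:2])
print('left',f([[214.5,150],[216.5,180]],.014));print('right',f([[453.5,60],[451.5,100],[446.5,180]],.014))
print('near',f([[235,206.5],[440,206.5]],.014)); print('V',f([[277.8,80],[359.5,80],[322.0,80]],.045),f([[321.5,80]],.0246))
t=s['ee_pos'][:2];print('tcp',t@X,t@Y,s['ee_pos'])
g=cv2.cvtColor(c['img'],cv2.COLOR_BGR2GRAY)
for r in(150,180,200): print(g[r,258:280].tolist(),g[r,372:396].tolist())
E
```

```text
left [[0.5374, -0.035], [0.512, -0.0352]]
right [[0.6101, -0.2333], [0.5785, -0.2336], [0.5122, -0.234]]
near [[0.4888, -0.0501], [0.489, -0.23]]
V [[0.5889, -0.0937], [0.5889, -0.1541], [0.5888, -0.1264]] [[0.5917, -0.126]]
tcp 0.4772686044778239 -0.12627602524022144 [ 0.44934778 -0.20449336  0.18552778]
[129, 129, 115, 106, 105, 104, 103, 106, 104, 108, 144, 167, 181, 191, 194, 200, 200, 204, 212, 217, 218, 221] [191, 190, 187, 183, 178, 176, 171, 164, 158, 150, 133, 109, 71, 78, 105, 108, 104, 106, 105, 104, 105, 105, 102, 107]
[131, 130, 131, 132, 129, 128, 113, 107, 107, 106, 116, 159, 172, 185, 194, 201, 206, 209, 214, 217, 221, 226] [191, 188, 182, 178, 173, 169, 162, 144, 124, 105, 77, 44, 64, 106, 105, 102, 101, 103, 100, 101, 103, 101, 103, 100]
[131, 128, 129, 130, 128, 129, 133, 80, 65, 66, 89, 136, 169, 180, 189, 199, 206, 209, 212, 217, 221, 223] [184, 183, 178, 177, 165, 154, 131, 114, 95, 57, 48, 49, 49, 49, 51, 48, 48, 50, 48, 49, 49, 46, 51, 48]
```

```bash
python3 -m crank '.0965 -.008 0 0 -1;.0965 -.008 0 0 -1;0 0 .2 0 -1;0 0 .2 0 -1;0 0 .16 0 -1;0 0 .08 0 -1;0 0 0 0 -1;0 0 0 0 -1' 60
python3 - <<'E'
from h import *
c=cam('wrist');s=read_state()
a=np.radians(-9.65);X=np.array([np.cos(a),np.sin(a)]);Y=np.array([-X[1],X[0]])
t=s['ee_pos'][:2];print('jig xy',t@X-.544,t@Y+.124,s['ee_pos'],s['ft_force'])
c2=cam('scene')['img'][150:300,220:420]
cv2.imwrite('pics/w4.png',np.vstack([cv2.resize(c['img'][0:270],(640,270)),cv2.resize(c2,(440,330),interpolation=cv2.INTER_CUBIC) if 0 else np.pad(cv2.resize(c2,(440,330),interpolation=cv2.INTER_CUBIC),((0,0),(0,200),(0,0)))]))
E
```

```text
time: 7.45
ee_pos: [0.4885, -0.2086, 0.0589]
eef_rot: [0.996, -0.085, 0.0, -0.0]
ft_force: [0.4, 0.4, -6.5]
width: 0.032
grip_force: 60.0
jig xy -0.02698056698259288 -6.221098737235753e-05 [ 0.48890723 -0.20897426  0.05955489] [ 0.60019966 -0.15634728 -6.42462356]
```

View pics/w4.png

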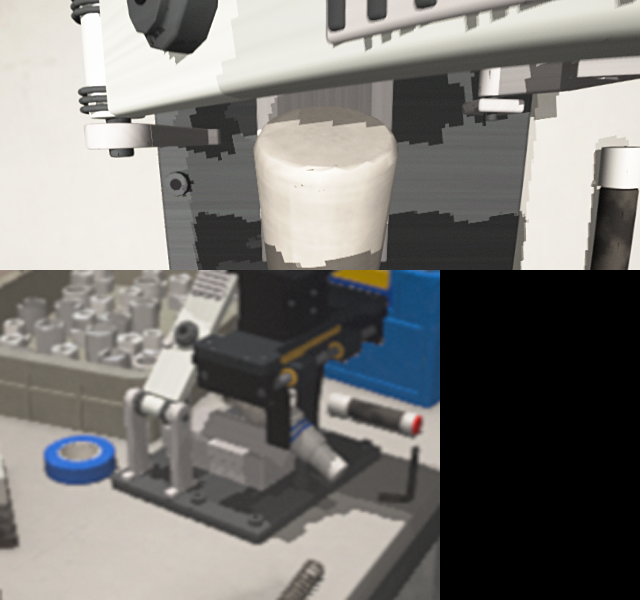

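The coupling is centred over the V (u 258–396 against the V's 257–393), wide end slightly up. I'll lower it onto the tail rest and ease the grip.

```bash
python3 -m crank '0 0 .03 0 -1;0 0 .028 0 -1;0 0 0 0 -1;0 0 0 0 -1' 60
python3 -m crank '0 0 0 0 -1;0 0 0 0 -1;0 0 0 0 -1' 15
python3 -m crank '0 0 0 0 -1;0 0 0 0 -1;0 0 0 0 -1' 6
python3 -m crank '0 0 0 0 -1;0 0 0 0 -1;0 0 0 0 -1' 3
```

```text
time: 7.95
ee_pos: [0.4898, -0.2095, 0.0484]
eef_rot: [0.996, -0.085, 0.002, 0.0]
ft_force: [3.6, 0.5, 4.2]
width: 0.0318
grip_force: 60.0
time: 8.25
ee_pos: [0.4876, -0.2092, 0.0465]
eef_rot: [0.996, -0.085, -0.001, -0.0]
ft_force: [0.8, 1.0, -3.5]
width: 0.0331
grip_force: 15.0
time: 8.55
ee_pos: [0.4876, -0.2092, 0.0467]
eef_rot: [0.996, -0.085, -0.0, -0.0]
ft_force: [-0.4, 1.7, -3.6]
width: 0.0333
grip_force: 6.0
time: 8.85
ee_pos: [0.4878, -0.2093, 0.0468]
eef_rot: [0.996, -0.085, -0.0, 0.0]
ft_force: [-2.4, 0.2, -4.4]
width: 0.0333
grip_force: 3.0
```

```bash
python3 -m crank '0 0 0 0 .2;0 0 0 0 .6;0 0 0 0 .6;0 0 -.03 0 .6;0 0 -.1 0 .6;0 0 -.2 0 .6;0 0 -.2 0 .6;-.15 0 -.15 0 -1;-.15 0 0 0 -1;-.135 0 0 0 -1' 20
python3 -m crank '0 0 0 0 -1;0 0 0 0 -1'
python3 - <<'E'
from h import *
c=cam('wrist');s=read_state()
a=np.radians(-9.65);X=np.array([np.cos(a),np.sin(a)]);Y=np.array([-X[1],X[0]])
t=s['ee_pos'][:2];print('jig xy',t@X-.544,t@Y+.124,s['ee_pos'],s['ft_force'],s['width'])
c2=cam('scene')['img'][150:300,220:420]
cv2.imwrite('pics/w5.png',np.vstack([c['img'][0:270],np.pad(cv2.resize(c2,(440,330),interpolation=cv2.INTER_CUBIC),((0,0),(0,200),(0,0)))]))
E
```

```text
time: 9.85
ee_pos: [0.4019, -0.1945, 0.1844]
eef_rot: [0.996, -0.085, 0.001, 0.001]
ft_force: [-0.6, 0.1, 0.4]
width: 0.0531
grip_force: 0.0
time: 10.05
ee_pos: [0.4026, -0.1948, 0.1838]
eef_rot: [0.996, -0.085, 0.001, 0.001]
ft_force: [0.6, 0.4, 0.2]
width: 0.0376
grip_force: 0.0
jig xy -0.11400542144737075 -0.00033056973900638664 [ 0.40306879 -0.19465092  0.18356344] [-0.91537674  0.23583386 -0.35049131] 0.03362705723618286
```

View pics/w5.png

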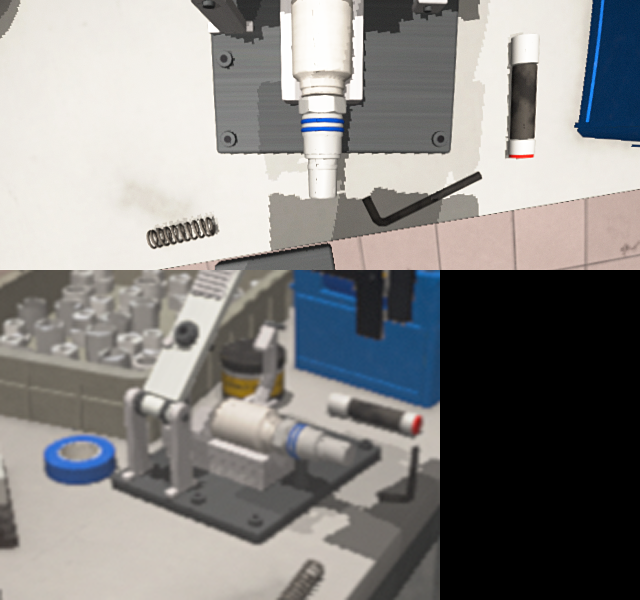

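The coupling rests straight in the V with its tip end at (323,196).

```bash
python3 - <<'E'
from h import *
c=cam('wrist')
a=np.radians(-9.65);X=np.array([np.cos(a),np.sin(a)]);Y=np.array([-X[1],X[0]])
for z in(.05,.06,.07):
  p=plane(c,[[309,190],[336,190],[322.5,197]],z)[:,:2];print(z,p@X-.544,p@Y+.124)
E
python3 -m crank '0 0 .2 0 -1;0 0 .2 0 -1;0 0 .2 0 -1;0 0 .07 0 -1;0 0 0 0 -1;0 0 0 0 -1'
```

```text
0.05 [-0.08249029 -0.08250218 -0.08789219] [ 0.00946136 -0.01121512 -0.00087361]
0.06 [-0.0812404  -0.08125189 -0.0864594 ] [ 0.00910415 -0.01087227 -0.00088091]
0.07 [-0.07999051 -0.08000159 -0.08502662] [ 0.00874693 -0.01052943 -0.0008882 ]
time: 10.8
ee_pos: [0.4032, -0.1944, 0.0494]
eef_rot: [0.996, -0.085, 0.0, -0.0]
ft_force: [0.6, 0.0, 0.9]
width: 0.0006
grip_force: 0.0
```

```bash
python3 -m crank '.035 0 0 0 -1;.035 0 0 0 -1;.025 0 0 0 -1;.025 0 0 0 -1;.025 0 0 0 -1;.025 0 0 0 -1;.025 0 0 0 -1;.025 0 0 0 -1;.025 0 0 0 -1;.025 0 0 0 -1'
python3 -m crank '.01 0 0 0 -1;.01 0 0 0 -1;.01 0 0 0 -1;.01 0 0 0 -1;.005 0 0 0 -1;0 0 0 0 -1'
```

```text
time: 11.8
ee_pos: [0.456, -0.2037, 0.0489]
eef_rot: [0.996, -0.085, -0.0, -0.0]
ft_force: [-3.5, 0.9, -2.3]
width: 0.0005
grip_force: 1.9
time: 12.4
ee_pos: [0.4647, -0.2053, 0.049]
eef_rot: [0.996, -0.085, 0.0, 0.0]
ft_force: [-2.4, 1.2, -2.8]
width: 0.0005
grip_force: 1.3
```

```bash
for i in 1 2; do python3 -m crank '.005 0 0 0 -1;.005 0 0 0 -1;.005 0 0 0 -1;0 0 0 0 -1'; done
```

```text
time: 12.8
ee_pos: [0.4663, -0.2056, 0.0484]
eef_rot: [0.996, -0.085, -0.001, -0.0]
ft_force: [-7.7, 1.0, -1.7]
width: 0.0005
grip_force: 3.6
time: 13.2
ee_pos: [0.4663, -0.2056, 0.0472]
eef_rot: [0.996, -0.086, -0.004, -0.001]
ft_force: [-16.1, 2.9, -0.7]
width: 0.0007
grip_force: 8.1
```

Contact force rose to 16 N with no further motion, so the coupling is home. I'll back off and check the tip position numerically.

```bash
python3 -m crank '-.03 0 0 0 -1;-.1 0 0 0 -1;-.2 0 0 0 -1;0 0 -.2 0 -1;0 0 -.2 0 -1;0 0 -.2 0 -1;0 0 -.2 0 -1;0 0 -.2 0 -1;0 0 0 0 -1;0 0 0 0 -1'
python3 - <<'E'
from h import *
c=cam('wrist');s=read_state()
a=np.radians(-9.65);X=np.array([np.cos(a),np.sin(a)]);Y=np.array([-X[1],X[0]])
J=lambda x,y,z:[*((x+.544)*X+(y-.124)*Y),z]
t=s['ee_pos'][:2];print('jig xy',t@X-.544,t@Y+.124,s['ee_pos'],s['ft_force'])
uv=proj(c,[J(-.039,0,.055),J(-.039,0,.06),J(.1,0,.0765),J(.012,0,.055)]);print(uv)
v=int(uv[0][1]);u=int(uv[0][0]);g=cv2.cvtColor(c['img'],cv2.COLOR_BGR2GRAY)
for k in(-4,0,4):
  print(v-25,g[v-25:v+25,u+k].tolist())
for x in(-.035,-.042): pass
cv2.imwrite('pics/w6.png',c['img'])
E
```

```text
time: 14.2
ee_pos: [0.4066, -0.1953, 0.2503]
eef_rot: [0.996, -0.085, 0.002, 0.001]
ft_force: [0.9, -0.1, -1.0]
width: 0.0004
grip_force: 0.0
jig xy -0.11125299739240246 -0.0002821114591799734 [ 0.40579039 -0.19506454  0.24897219] [-1.0880354   0.60630229 -0.633465  ]
[[320.90940561 137.73422503]
 [320.89169098 137.67497071]
 [320.55708119 -40.93762999]
 [320.81370932  78.26537582]]
112 [243, 244, 243, 242, 243, 243, 243, 244, 243, 244, 245, 245, 245, 245, 245, 245, 245, 244, 245, 244, 245, 245, 245, 245, 245, 247, 240, 189, 99, 80, 82, 95, 119, 120, 110, 111, 113, 113, 113, 117, 112, 115, 105, 91, 139, 219, 245, 244, 243, 243]
112 [252, 251, 246, 237, 250, 253, 252, 251, 251, 251, 252, 251, 252, 251, 251, 252, 252, 251, 251, 252, 252, 251, 251, 251, 252, 254, 255, 194, 63, 27, 46, 77, 89, 81, 105, 111, 112, 115, 112, 113, 114, 105, 86, 87, 167, 254, 246, 243, 242, 243]
112 [248, 247, 240, 236, 251, 252, 252, 251, 251, 251, 251, 250, 250, 250, 250, 250, 250, 249, 249, 248, 248, 247, 247, 247, 247, 249, 252, 209, 73, 49, 41, 41, 62, 83, 106, 108, 112, 113, 112, 113, 112, 105, 102, 116, 219, 250, 246, 243, 243, 242]
```

View pics/w6.png

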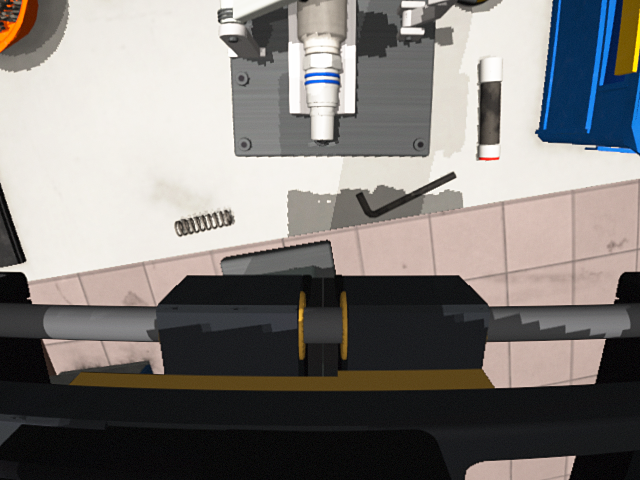

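```bash
python3 - <<'E'
from h import *
c=cam('wrist');s=read_state();g=cv2.cvtColor(c['img'],cv2.COLOR_BGR2GRAY).astype(float)
a=np.radians(-9.65);X=np.array([np.cos(a),np.sin(a)]);Y=np.array([-X[1],X[0]])
print(s['ee_pos'])
for u in (255,275,290,370,390,410):
  col=g[145:170,u];k=np.convolve(col,[1,1,-1,-1],'valid');v=145+np.argmax(abs(k))+1.5
  p=plane(c,[[u,v]],.014)[0][:2];print(u,v,p@X-.544)
for u in(300,345):
  col=g[95:130,u];k=np.convolve(col,[1,1,-1,-1],'valid');v=95+np.argmax(abs(k))+1.5
  p=plane(c,[[u,v]],.045)[0][:2];print('Vfront',u,v,p@X-.544)
for u in(315,320,325):
  col=g[130:150,u];k=np.convolve(col,[1,1,-1,-1],'valid');v=130+np.argmax(abs(k))+1.5
  p=plane(c,[[u,v]],.052)[0][:2];print('tip',u,v,p@X-.544)
E
```

```text
[ 0.4053375  -0.19490861  0.24830039]
255 154.5 -0.056245500482234534
275 154.5 -0.05637177280626682
290 154.5 -0.05644120305314149
370 154.5 -0.056452827396398564
390 155.5 -0.05735618535245046
410 154.5 -0.056229614654480065
Vfront 300 111.5 -0.016862345180444382
Vfront 345 111.5 -0.016897316046084132
tip 315 137.5 -0.04008963100676277
tip 320 137.5 -0.040095977226891844
tip 325 137.5 -0.04009981251484496
```

Relative to the plate edge and V front, the tip is at about -38.5 mm against a nominal -39, so the part is home. Next I'll move above the raised leaf.

```bash
python3 -m crank '0 0 -.06 0 -1;.18 -.002 0 0 -1;.18 -.002 0 0 -1;.18 -.002 0 0 -1;.18 -.002 0 0 -1;.18 -.002 0 0 -1;0 0 0 0 -1;0 0 0 0 -1' 20
python3 - <<'E'
from h import *
s=read_state()
a=np.radians(-9.65);X=np.array([np.cos(a),np.sin(a)]);Y=np.array([-X[1],X[0]])
t=s['ee_pos'][:2];print('jig xy',t@X-.5425,t@Y+.124,s['ee_pos'],s['ft_force'],s['joint_positions'])
E
```

```text
time: 15.1
ee_pos: [0.5833, -0.2233, 0.26]
eef_rot: [0.996, -0.085, -0.001, -0.001]
ft_force: [-0.3, -0.6, -0.4]
width: 0.0004
grip_force: 0.0
jig xy 0.0699389846614824 0.0016095883068292655 [ 0.58325685 -0.22332122  0.25995043] [-0.33489739 -0.62148082 -0.41509906] [ 0.66905544  0.3589605  -0.4965093   1.38175061  0.16827817  1.44478204
 -1.56297469]
```

```bash
python3 -m crank '0 0 .18 0 -1;0 0 .13 0 -1;0 0 .05 0 -1;0 0 .01 0 -1'
python3 -m crank '0 .05 .042 0 -1;0 .05 .042 0 -1;0 .042 .0525 0 -1;0 .042 .0525 0 -1;0 .031 .061 0 -1;0 .031 .061 0 -1;0 .012 .033 0 -1;0 .012 .033 0 -1;0 0 0 0 -1'
python3 - <<'E'
from h import *
s=read_state()
a=np.radians(-9.65);X=np.array([np.cos(a),np.sin(a)]);Y=np.array([-X[1],X[0]])
t=s['ee_pos'][:2];print('jig xy',t@X-.5425,t@Y+.124,s['ee_pos'],s['ft_force'])
E
```

```text
time: 15.5
ee_pos: [0.582, -0.2238, 0.1866]
eef_rot: [0.996, -0.085, -0.001, 0.0]
ft_force: [0.2, -0.0, -0.6]
width: 0.0005
grip_force: 0.0
time: 16.4
ee_pos: [0.5736, -0.2769, 0.1108]
eef_rot: [0.996, -0.085, -0.0, -0.0]
ft_force: [0.6, 1.8, 2.9]
width: 0.0006
grip_force: 1.6
jig xy 0.0694196623704576 -0.052840935025118024 [ 0.57361739 -0.27691422  0.1108238 ] [0.56029404 1.75997636 2.88256394]
```

Contact with the leaf, and it follows the finger. I'll press down through the catch.

```bash
python3 -m crank '0 .006 .035 0 -1;0 .006 .035 0 -1;0 0 .01 0 -1;0 0 0 0 -1'
python3 -m crank '0 0 .01 0 -1;0 0 .01 0 -1;0 0 .01 0 -1;0 0 0 0 -1;0 0 0 0 -1'
```

```text
time: 16.8
ee_pos: [0.574, -0.2791, 0.0963]
eef_rot: [0.996, -0.085, 0.001, 0.0]
ft_force: [-0.5, 2.8, 6.7]
width: 0.0004
grip_force: 3.3
time: 17.3
ee_pos: [0.5742, -0.2794, 0.0932]
eef_rot: [0.996, -0.085, 0.001, 0.001]
ft_force: [-9.7, 5.2, 27.1]
width: 0.0007
grip_force: 13.2
```

```bash
python3 -m crank '0 0 -.03 0 -1;0 0 -.03 0 -1;0 0 -.03 0 -1;0 0 0 0 -1'
python3 -m crank '0 0 -.2 0 -1;0 0 -.2 0 -1;0 0 -.2 0 -1;-.2 0 0 0 -1;-.2 0 0 0 -1;-.2 0 0 0 -1;0 0 0 0 -1;0 0 0 0 -1'
python3 - <<'E'
from h import *
c=cam('wrist');c2=cam('scene')['img'][150:300,220:420]
print(read_state()['ee_pos'])
cv2.imwrite('pics/w7.png',np.vstack([c['img'][0:270],np.pad(cv2.resize(c2,(440,330),interpolation=cv2.INTER_CUBIC),((0,0),(0,200),(0,0)))]))
E
```

```text
time: 17.7
ee_pos: [0.5737, -0.2798, 0.1083]
eef_rot: [0.996, -0.085, 0.0, 0.0]
ft_force: [-0.0, 0.6, -0.1]
width: 0.0005
grip_force: 0.0
time: 18.5
ee_pos: [0.4547, -0.2593, 0.2278]
eef_rot: [0.996, -0.086, 0.0, 0.001]
ft_force: [0.2, -0.0, 0.3]
width: 0.0005
grip_force: 0.0
[ 0.45601905 -0.25890763  0.22759955]
```

View pics/w7.png

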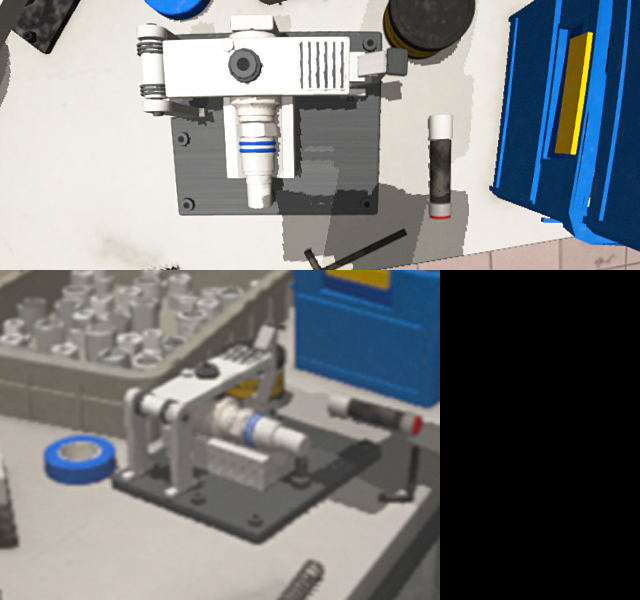

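The leaf is level and held by the catch (hook over the nose near (370,65)). The coupling is home in the V, the bystanders are in place, and the robot is clear.

```bash
python3 -c "
from bench import workorder
print(workorder.close_job())"
```

```text
the job is handed in; nothing more can be done
None
```

The coupling sits home against the stop, the leaf is shut and held by its catch, the tin and tools were left where they lay, and the job was handed in at about 18.5 s of the 61 s limit.

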